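# Turn the grain mill's flywheel by its spokes until the clamping screw stands up

### The arm

A 6-joint arm with a two-finger parallel gripper is mounted at the origin on a cart in front of the work surface, level with it; the furniture and walls round the work are solid. World frame = base frame: x ahead of the robot, y to its left, z up, the work surface at z = 0. Lengths are in m, angles in degrees, forces in N, time in s.
With the tool pointing down it reaches from about 0.3 to 0.775 m from the base axis. Payload 14.6 kg.
Tool frame: the origin (TCP) lies on the centre line of the jaws, within the pads' length; the fingertips stand 17 mm ahead of it and the grasp point (between the pads) lies 2 mm behind it; z points along the fingers, y is the line along which they close (so a half turn about z gives the same grasp; the last joint's range is limited). The gripper opens to 94 mm and grips with 3 to 60 N. Pads are 16 mm wide; open, the fingers measure 119 mm over their backs; the gripper's body (75 mm by 177 mm) begins 78 mm behind the grasp point.
Start: joints at [62.762, 17.183, 87.147, -0, 75.671, -3.816], TCP at [0.219, 0.505, 0.222] pointing down, gripper open.
Joint ranges: [-173.82, 173.82], [-45.26, 126.66], [13.44, 144.39], [-59.66, 239.66], [0, 175.72], [-146.38, 146.38]. Speed limits (degrees/s): [127.2, 127.2, 147.25, 180, 180, 180].

### API

Orientations are given as [roll, pitch, yaw] about the fixed x, y, z axes, in that order (R = Rz(yaw) Ry(pitch) Rx(roll)).
In Python, from workcell import robot, effector, vision, readout gives the robot as it stands. Calls block until the motion is done:
- robot.goto(position, orientation): joint-space move of the TCP to a pose.
- robot.servo_line(position, attitude=None, velocity=0.15, f_stop=None): straight line of the TCP; attitude=None keeps the orientation; velocity is the mean speed in m/s. With f_stop (N) it stops when the force on the tool has changed by that much, and returns True; else False.
- robot.goto_joints(angles): joint-space move.
- effector.move_gripper(opening, squeeze=None): opening from 0.0 (shut) to 1.0 (fully open); squeeze is the grip in N (None keeps the last); returns when the fingers have stopped.
- robot.hold(seconds).
- robot.solve_ik(position, orientation): joint angles nearest the present ones, or None.
- vision.get_image(name): name is "scene" or "side" or "wrist"; returns a dict with "img" (480x640x3 uint8, red, green, blue), "camera_matrix" (3x3 intrinsics, pixels), "dist" ([k1, k2, p1, p2, k3] as OpenCV has them; the pictures are not rectified), "cam_to_world" (4x4, takes a point from camera to world coordinates); the wrist camera has in their place "hand_eye" (4x4, takes a point from camera to tool coordinates, whose origin is the TCP and whose axes are the flange's). Camera axes: x right, y down, z forward; pixel columns grow to the right and rows downward; lengths in m; the calibration is good to about 2 mm. A picture is of the moment at which its call begins: read the wrist's pose just before it. There is no depth.
A pose or a line that the arm cannot do raises robot.MotionError and nothing moves.
- robot.close_job(): hands the job in; it is judged then, once.
Readings, each from a call of its own:
- readout.read_time(): time.
- readout.read_q(): joint angles.
- readout.read_qvel(): joint speeds.
- readout.read_joint_torque(): joint torques, N m.
- readout.read_tcp_pos(): TCP position.
- readout.read_eef_rot(): TCP orientation.
- readout.read_contact_force(): force on the tool from outside, world axes, zero at the start.
- readout.read_ft_torque(): the same for the moment, N m.
- readout.read_grip_width(): opening from 0.0 (shut) to 1.0 (fully open).
- readout.read_grasp_force(): force on a finger pad.
Only numpy, scipy, OpenCV 4.12 (cv2) and the standard library are available. Lean on these libraries where they do the work, as an engineer would, in place of code of your own. Each camera call takes 0.05 s, during which the arm holds its last target. There are 200 camera calls.

### The job

The hand grain mill is being taken apart for cleaning and its crank handle is already off: turn the flywheel, either way round, by pushing its spokes round with the fingertips, until the clamping screw that sticks out of its hub points straight up, where a hex key can reach it from above. Push on the sides of the spokes only: do not grip the wheel, and keep the fingers off its rim and off the screw. Leave the wheel at rest like that, and everything else on the worktop where it is.

Things in the scene. Friction and masses are not known exactly. Their poses are not given: they have to be found in the camera images.
- flywheel (a joint): wheel angle on its level axle (rad), no stops. 0 or any whole turn (6.283) = clamping screw straight up; grows clockwise as seen from the robot. Bearing friction holds it at any angle: 0.25 N m turns it (3 N on a spoke), and it stops when no longer pushed. Five spokes, 36, 108, 180, 252 and 324 degrees from the screw, which stands midway between two of them.
- wheel_center (a point): fixed point on the axle in the mid plane of rim and spokes, 190 mm above the worktop; x along the axle away from the robot, y left, z up. The upright dark iron wheel lies in its y-z plane. Behind the spokes only hub and shaft for 38 mm, then the mill's housing. In front the hub (42 mm diameter) stands out 44 mm.
- screw_head (a point): middle of the outer end of the clamping screw, a steel socket-head screw standing radially out of the hub, 28 mm in front of the wheel's mid plane (robot side). Shank 12 mm thick, head 22 mm in diameter and 15 mm long, ending 68 mm from the axle. z points along the screw, away from the axle.
- clamp_screw: the same screw as a body; origin at the wheel's centre on the axle, z along the screw. Not to be touched.
- rim: the wheel's rim: 242 mm inside and 282 mm outside diameter, 20 mm thick along the axle, with a belt groove round it; origin at the wheel's centre. Not to be touched.
- flanks_cw: the side faces of the five straight spokes that look clockwise as seen from the robot; pushing here turns the wheel counter-clockwise. A spoke is 16 mm wide and 15 mm thick along the axle and runs from the hub (25 mm radius) to the rim (121 mm radius); the gaps between are open. Origin at the wheel's centre.
- flanks_ccw: the side faces of the same spokes that look counter-clockwise; pushing here turns the wheel clockwise. Fingers that press on both kinds of face at once are gripping. Origin at the wheel's centre.
- mill: white grain mill, fixed, on a board 150 x 190 mm; origin on the worktop under its housing, 100 mm behind the wheel's mid plane; x away from the robot, y left, z up; turned by up to 0.3 rad. Housing 84 mm in diameter behind the wheel; steel hopper 144 mm across, up to 337 mm high, its nearest edge 33 mm behind the wheel's mid plane.
- crank_handle: the mill's wooden crank handle, 31 mm thick and 128 mm long with its thread, lying loose in front of the mill; origin under it. Not to be moved.
- hex_key: L-shaped hex key, 7 mm rod, 110 x 38 mm, lying left of the mill; origin under its long leg. Not to be moved.
- dip_bowl: small dark bowl, 90 mm across, 35 mm high, under the back of the mill. Not to be moved.
- teaspoon: teaspoon 130 mm long lying at the left. Not to be moved.
- mug: green and white mug, 86 mm across, 88 mm high, on a woven tray on the hob at the right. Not to be moved.
- glass: drinking glass, 80 mm across, 91 mm high, on the same tray. Not to be moved.
- matchbox: matchbox 36 x 56 x 16 mm at the front edge on the right. Not to be moved.

How it is judged:
By the outcome, as a careful person would: the job done as asked, in the order asked, and still so for the second after the job is handed in, with the robot touching nothing.
It also fails if it takes over 67 s, if anything falls off the work surface, if the arm or the gripper's body presses on something with over 40 N, if the wrist force passes 120 N, or if a joint passes its speed limit or range.

## Working session

There is one attempt and no reset: what is moved stays moved. The work goes in short steps, each a Python script; the robot and the scene stay as the last script left them, time stands still between calls to the robot, and variables do not carry over. Pictures are saved under pics/ and viewed, at most 10 in all, crops included, and the job is handed in when it is done.

```bash
mkdir -p pics; ls
python3 - <<'E'
from workcell import vision,readout
import cv2,numpy as np
a=[]
for n in("scene","side"):
    d=vision.get_image(n); cv2.imwrite(f"pics/{n}0.png",d["img"][:,:,::-1]); np.savez(f"pics/{n}0.npz",**d)
    print(n,d["camera_matrix"].round(1).tolist(),np.round(d["dist"],3),d["cam_to_world"].round(3).tolist())
print(readout.read_time(),readout.read_eef_rot())
E
```

```text
pics
scene [[531.9, 0.0, 314.7], [0.0, 531.9, 244.6], [0.0, 0.0, 1.0]] [-0.136  0.     0.     0.     0.   ] [[0.667, -0.577, 0.471, -0.037], [-0.745, -0.511, 0.429, -0.535], [-0.007, -0.637, -0.771, 1.108], [0.0, 0.0, 0.0, 1.0]]
side [[452.5, 0.0, 315.0], [0.0, 452.5, 234.6], [0.0, 0.0, 1.0]] [-0.006  0.     0.     0.     0.   ] [[-0.802, -0.492, 0.338, 0.157], [-0.597, 0.656, -0.461, 0.477], [0.005, -0.572, -0.82, 1.069], [0.0, 0.0, 0.0, 1.0]]
0.1 [-1.79939691e+02 -4.63905427e-03  1.56576464e+02]
```

View pics/scene0.png

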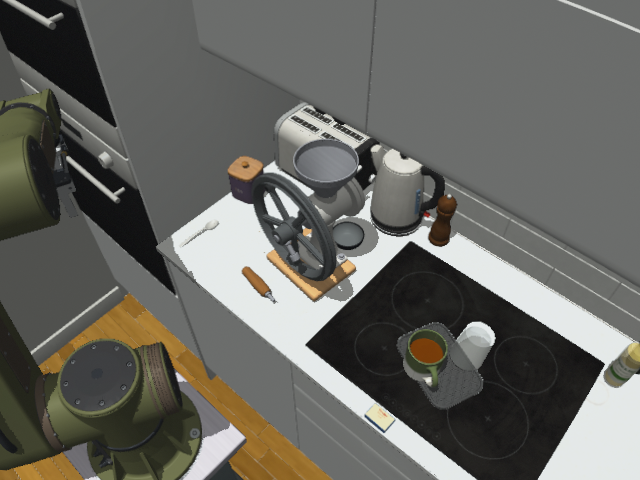

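View pics/side0.png

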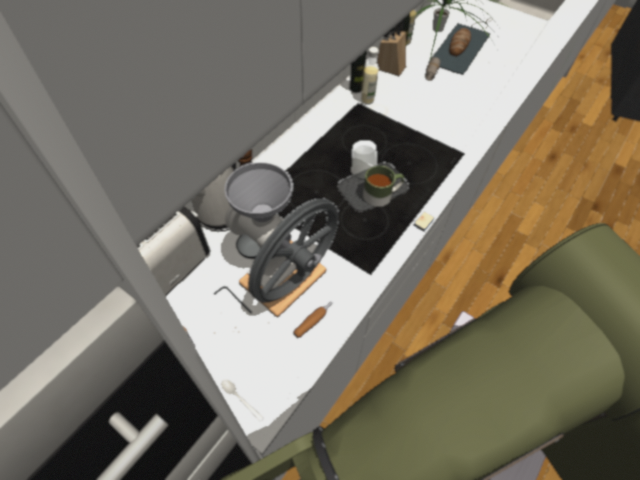

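Scene: the wheel spans about (252-335, 173-280) with its hub near (290,232). Side: the wheel's hub is near (300,255). I'll enlarge both.

Run:
```python
import cv2,numpy as np
a=cv2.imread("pics/scene0.png")[160:300,235:365]; b=cv2.imread("pics/side0.png")[185:325,230:360]
f=lambda i:cv2.convertScaleAbs(cv2.resize(i,(400,431),interpolation=cv2.INTER_CUBIC),alpha=1.8,beta=10)
cv2.imwrite("pics/crop1.png",np.hstack([f(a),f(b)]))
```

```text
(no output)
```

View pics/crop1.png

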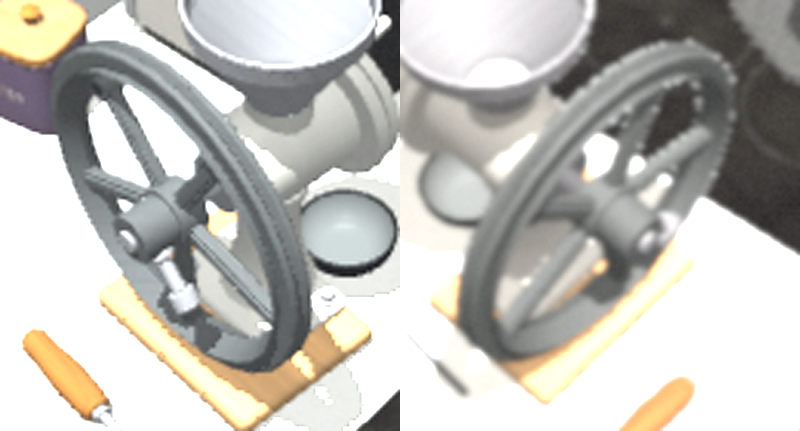

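Scene crop: hub face at (128,238), and the screw points down-right with its head end near (184,306). Side crop: hub face at about (652,238), screw head near (668,220). The front board corners are visible too. Next I'll triangulate.

```bash
cat > h.py <<'E'
import cv2,numpy as np
D={n:np.load(f"pics/{n}0.npz") for n in("scene","side")}
def ray(n,uv,d=None):
    d=d or D[n]; p=cv2.undistortPoints(np.array([[uv]],float),d["camera_matrix"],d["dist"])[0,0]
    T=d["cam_to_world"]; v=T[:3,:3]@[p[0],p[1],1]; return T[:3,3],v/np.linalg.norm(v)
def tri(rs):
    A=sum(np.eye(3)-np.outer(v,v) for o,v in rs); b=sum((np.eye(3)-np.outer(v,v))@o for o,v in rs)
    x=np.linalg.solve(A,b); return x,[np.linalg.norm(np.cross(x-o,v))*1e3 for o,v in rs]
def plane(r,n,p): o,v=r; return o+v*(np.dot(n,p-o)/np.dot(n,v))
def proj(n,P):
    d=D[n];T=np.linalg.inv(d["cam_to_world"]); return cv2.projectPoints(np.array(P,float).reshape(-1,1,3),cv2.Rodrigues(T[:3,:3])[0],T[:3,3],d["camera_matrix"],d["dist"])[0][:,0]
E
python3 - <<'E'
from h import *
s=lambda x,y:(235+x/3.077,160+y/3.079); e=lambda x,y:(230+(x-400)/3.077,185+y/3.079)
hub,r=tri([ray("scene",s(128,238)),ray("side",e(652,238))]);print("hub front",hub,r)
h2,r=tri([ray("scene",s(184,306)),ray("side",e(668,220))]);print("screw",h2,r)
z=np.array([0,0,1.])
for zz in(.015,.02):
  L=plane(ray("scene",s(103,298)),z,z*zz);F=plane(ray("scene",s(243,428)),z,z*zz);R=plane(ray("scene",s(370,333)),z,z*zz)
  print(L,F,R,np.linalg.norm(L-F),np.linalg.norm(R-F),np.degrees(np.arctan2(*(L-F)[[1,0]])),np.degrees(np.arctan2(*(R-F)[[1,0]])))
F=plane(ray("side",e(545,400)),z,z*.02);R=plane(ray("side",e(692,265)),z,z*.02);L=plane(ray("side",e(432,300)),z,z*.02)
print("side",L,F,R)
E
```

```text
hub front [0.47837767 0.05162628 0.19569359] [np.float64(0.777380258646221), np.float64(0.7773802586461784)]
screw [0.4927651  0.00717636 0.14374874] [np.float64(3.5302960789121753), np.float64(3.5302960789123174)]
[0.51950781 0.13690648 0.015     ] [ 0.50008323 -0.04085123  0.015     ] [ 0.64133919 -0.05681115  0.015     ] 0.17881588691082143 0.14215473216516772 83.76371308641757 -6.446270769327477
[0.51696028 0.13383161 0.02      ] [ 0.49762455 -0.04311296  0.02      ] [ 0.63823435 -0.05899987  0.02      ] 0.17799790010031447 0.14150445048174962 83.7637130864176 -6.446270769327489
side [0.65528092 0.12874951 0.02      ] [0.51903969 0.14252893 0.02      ] [ 0.49765364 -0.0325556   0.02      ]
```

```bash
cat >> h.py <<'E'
from scipy.spatial.transform import Rotation as Ro
yaw=np.radians(-6.2)
X=np.array([np.cos(yaw),np.sin(yaw),0]);Y=np.array([-np.sin(yaw),np.cos(yaw),0]);Z=np.array([0,0,1.])
C=np.array([.47838,.05163,0])+.044*X+.19*Z
def W(phi,r,x): # phi clockwise from up seen from robot, deg
    p=np.radians(phi); return C+x*X+r*(-np.sin(p)*Y+np.cos(p)*Z)
def ori(tilt=0,flip=1,pan=0):  # tool z along X tilted down by tilt, panned; tool y horizontal
    R=Ro.from_euler('z',yaw+np.radians(pan))*Ro.from_euler('y',np.radians(tilt)); M=R.as_matrix()
    z=M[:,0]; y=flip*M[:,1]; x=np.cross(y,z)
    return Ro.from_matrix(np.c_[x,y,z]).as_euler('xyz',degrees=True)
E
python3 - <<'E'
from h import *
from workcell import robot
s=lambda x,y:(235+x/3.077,160+y/3.079)
for n,uv in(("scene",s(184,306)),):
    P=plane(ray(n,uv),X,C-.028*X)-C; print("screw angle",np.degrees(np.arctan2(-P@Y,P@Z)),np.hypot(P@Y,P@Z))
print(C)
for flip in(1,-1):
  for t in(0,15,30,45):
    print(flip,t,ori(t,flip).round(0))
    for ph in(130,90,45,0,-30,-100):
        q=robot.solve_ik(list(W(ph,.096,-.005)),list(ori(t,flip))); print("  ",ph,None if q is None else np.round(q))
E
```

```text
screw angle 138.56884600606418 0.06393024090840854
[0.52212264 0.04687803 0.19      ]
1 0 [ 6. 90.  0.]
   130 [ -8.  33. 139. 178.  82.  90.]
   90 [-13.  18. 141. 173.  70.  92.]
   45 [ -7.   4. 141. 180.  54.  90.]
   0 [  8.   0. 137. 199.  49.  77.]
   -30 [ 17.   5. 135. 209.  54.  72.]
   -100 [ 25.  26. 131. 213.  71.  78.]
1 15 [-180.   75.  174.]
   130 [ -8.  18. 140. 178.  53.  91.]
   90 [-13.   5. 140. 170.  40.  96.]
   45 [ -7.  -7. 137. 179.  25.  91.]
   0 [  8.  -9. 133. 216.  23.  60.]
   -30 [ 17.  -4. 131. 228.  30.  53.]
   -100 [ 24.  15. 131. 222.  47.  67.]
1 30 [-180.   60.  174.]
   130 [ -8.   8. 136. 177.  24.  92.]
   90 [-12.  -3. 134. 156.  13. 111.]
   45 [  -6.  -11.  130.   14.    1. -104.]
   0 None
   -30 None
   -100 None
1 45 [-180.   45.  174.]
   130 [  -7.    4.  129.   27.    2. -118.]
   90 [ -11.   -4.  126.   16.   13. -110.]
   45 [ -6. -10. 121.   0.  24. -91.]
   0 [  5. -10. 117. -17.  29. -67.]
   -30 [ 13.  -6. 116. -28.  30. -52.]
   -100 [ 19.   5. 120. -55.  22. -18.]
-1 0 [174. -90.   0.]
   130 [ -8.  33. 139. 178.  82. -90.]
[... 312 characters left out ...]
  45 [ -7.  -7. 137. 179.  25. -89.]
   0 [   8.   -9.  133.  216.   23. -120.]
   -30 [  17.   -4.  131.  228.   30. -127.]
   -100 [  24.   15.  131.  222.   47. -113.]
-1 30 [180. -60.  -6.]
   130 [ -8.   8. 136. 177.  24. -88.]
   90 [-12.  -3. 134. 156.  13. -69.]
   45 [ -6. -11. 130.  14.   1.  76.]
   0 None
   -30 None
   -100 None
-1 45 [180. -45.  -6.]
   130 [ -7.   4. 129.  27.   2.  62.]
   90 [-11.  -4. 126.  16.  13.  70.]
   45 [ -6. -10. 121.   0.  24.  89.]
   0 [  5. -10. 117. -17.  29. 113.]
   -30 [ 13.  -6. 116. -28.  30. 128.]
   -100 None<sys>:0: UserWarning: Gimbal lock detected. Setting third angle to zero since it is not possible to uniquely determine all angles.
```

```bash
python3 - <<'E' 2>/dev/null
from h import *
from workcell import robot
for t in(0,8,15,20):
  for ph in(128,75,30,0,-26):
    print(t,ph,[None if (q:=robot.solve_ik(list(W(ph,.096,x)),list(ori(t,1)))) is None else [int(v) for v in np.round(q)] for x in(-.005,-.03,-.06,-.10)])
E
```

```text
0 128 [[-8, 32, 139, 178, 81, 90], [-9, 32, 142, 178, 84, 90], None, None]
0 75 [[-12, 13, 141, 173, 64, 93], None, None, None]
0 30 [[-2, 1, 140, 185, 51, 87], [-2, -2, 143, 186, 51, 86], None, None]
0 0 [[8, 0, 137, 199, 49, 77], [10, -3, 141, 201, 50, 76], [12, -7, 144, 204, 50, 74], None]
0 -26 [[16, 4, 135, 208, 53, 72], [18, 2, 138, 211, 54, 71], [21, -2, 142, 214, 55, 69], None]
8 128 [[-8, 24, 140, 178, 66, 91], [-8, 23, 143, 178, 69, 91], None, None]
8 75 [[-12, 5, 141, 172, 48, 94], [-13, 2, 144, 171, 49, 95], None, None]
8 30 [[-2, -5, 138, 187, 35, 85], [-2, -9, 141, 188, 35, 84], None, None]
8 0 [[8, -5, 136, 205, 35, 71], [9, -9, 139, 208, 35, 69], [11, -13, 142, 212, 35, 65], None]
8 -26 [[16, -1, 134, 216, 40, 64], [18, -4, 137, 219, 41, 62], [21, -8, 140, 223, 42, 59], [26, -13, 144, 230, 43, 54]]
15 128 [[-8, 18, 140, 178, 52, 91], [-8, 16, 143, 177, 54, 91], None, None]
15 75 [[-12, 0, 139, 170, 34, 97], [-13, -4, 143, 169, 34, 97], None, None]
15 30 [[-2, -9, 136, 190, 22, 82], [-2, -13, 139, 192, 21, 80], [-1, -19, 143, 195, 20, 78], None]
15 0 [[8, -9, 133, 216, 23, 60], [9, -12, 136, 220, 23, 57], [11, -17, 140, 226, 23, 51], [15, -24, 144, 237, 24, 41]]
15 -26 [[16, -5, 132, 227, 29, 53], [18, -8, 134, 231, 30, 50], [20, -12, 138, 236, 31, 46], None]
20 128 [[-8, 14, 139, 177, 43, 91], [-8, 11, 142, 177, 44, 91], None, None]
20 75 [[-12, -3, 138, 167, 25, 99], [-12, -7, 141, 166, 25, 101], None, None]
20 30 [[-2, -11, 134, 196, 13, 76], [-2, -15, 137, 199, 12, 73], [-1, -20, 140, 205, 11, 67], None]
20 0 [[7, -10, 131, 231, 16, 45], [9, -14, 134, 236, 17, 40], None, None]
20 -26 [None, None, None, None]
```

```bash
python3 - <<'E' 2>/dev/null
from h import *
from workcell import robot
for t in(12,16):
  for ph in(62,45,0,-50,-100):
    print(t,ph,[None if (q:=robot.solve_ik(list(W(ph,.082,x)),list(ori(t,1)))) is None else [int(v) for v in np.round(q)] for x in(-.005,-.045,-.06,-.08)])
E
```

```text
12 62 [[-8, 0, 139, 178, 37, 91], None, None, None]
12 45 [[-4, -4, 138, 183, 33, 88], [-4, -10, 144, 184, 32, 87], None, None]
12 0 [[8, -5, 135, 208, 31, 69], [10, -11, 140, 213, 31, 64], [11, -13, 142, 215, 30, 62], [13, -17, 144, 219, 30, 59]]
12 -50 [[19, 3, 133, 221, 40, 62], [23, -1, 137, 226, 42, 59], [25, -3, 139, 228, 43, 58], [27, -5, 141, 231, 44, 56]]
12 -100 [[22, 16, 132, 217, 51, 71], [26, 13, 137, 221, 53, 70], [28, 12, 138, 223, 54, 70], [30, 10, 140, 225, 56, 69]]
16 62 [[-8, -3, 138, 177, 29, 92], [-8, -9, 143, 177, 28, 92], None, None]
16 45 [[-4, -6, 137, 184, 25, 87], [-4, -12, 142, 185, 24, 86], [-4, -15, 144, 186, 23, 85], None]
16 0 [[8, -7, 134, 214, 24, 62], [10, -13, 138, 221, 24, 56], [11, -16, 140, 224, 24, 54], [12, -19, 142, 229, 24, 49]]
16 -50 [[19, 1, 131, 227, 34, 56], [23, -3, 136, 232, 36, 53], [24, -5, 137, 234, 37, 51], [27, -8, 139, 237, 38, 49]]
16 -100 [[22, 13, 132, 220, 44, 67], [26, 10, 136, 224, 47, 66], [27, 8, 138, 226, 48, 65], [30, 7, 140, 229, 49, 65]]
```

```bash
python3 - <<'E' 2>&1 | grep -v Warn
from h import *
from workcell import robot,effector,vision,readout
effector.move_gripper(0.0)
j=62.76
robot.goto_joints([j,-8,125,0,10,-4])
robot.goto_joints([j,-8,130,215,10,60])
robot.goto_joints([j,-8,138,225,35,57])
q=robot.solve_ik(list(W(-40,.1,-.08)),list(ori(14))); print(q)
robot.goto_joints(q)
q=robot.solve_ik(list(W(0,.09,-.075)),list(ori(16))); print(q); robot.goto_joints(q)
p=readout.read_tcp_pos();r=readout.read_eef_rot()
d=vision.get_image("wrist"); np.savez("pics/w1.npz",p=p,r=r,**d); cv2.imwrite("pics/w1.png",d["img"][:,:,::-1])
s=vision.get_image("scene"); cv2.imwrite("pics/s1.png",cv2.resize(s["img"][120:360,160:480,::-1],None,fx=2.,fy=2.))
cv2.imwrite("pics/both1.png",cv2.resize(np.hstack([d["img"][:,:,::-1],cv2.resize(s["img"][120:360,160:480,::-1],(640,480))]),(800,300),interpolation=cv2.INTER_AREA))
print(p,r,readout.read_time(),readout.read_contact_force(),readout.read_grip_width())
E
```

```text
[ 27.10981546 -10.29980466 138.80263    239.37050682  38.26149214
  46.05184838]
[ 12.07203444 -19.32163776 141.28514992 230.39536601  23.02747597
  47.15713018]
[0.44757416 0.05492279 0.28049007] [179.89660177  74.07820539 173.6593932 ] 7.9833 [-0.05809642 -0.11477572  0.42454147] 0.001984982368193156
```

View pics/both1.png

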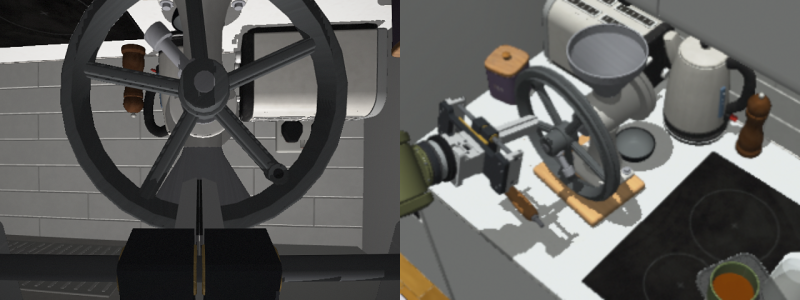

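Wrist view is upside down: hub face at (328,131) full-res, screw head at (251,59), so lower right in reality, and a crank boss on the upper-left spoke. I'll check the angle and centre from this, then push.

```bash
cat >> h.py <<'E'
def wray(f,uv):
    w=np.load(f); T=np.eye(4); T[:3,:3]=Ro.from_euler('xyz',w["r"],degrees=True).as_matrix(); T[:3,3]=w["p"]
    return ray(None,uv,dict(camera_matrix=w["camera_matrix"],dist=w["dist"],cam_to_world=T@w["hand_eye"]))
def on(f,u,v,x):
    P=plane(wray(f,(u/.625,v/.625)),X,C+x*X)-C; return np.array([-P@Y,P@Z])*1e3
E
python3 - <<'E'
from h import *
f="pics/w1.npz"
print("hub",on(f,205,82,-.044)); h=on(f,205,82,-.044)
s=on(f,152,30,-.028)-h; print("screw",s,np.degrees(np.arctan2(*s)),np.hypot(*s))
for p in((87,71),(314,42),(154,195)):
    s=on(f,*p,-.0075)-h; print(s,np.degrees(np.arctan2(*s)),np.hypot(*s))
E
```

```text
hub [-4.06504993  0.0304643 ]
screw [ 46.53013604 -50.24222618] 137.1967312594186 68.47871823531882
[113.43157779 -20.30605237] 100.14934735353854 115.23479770324543
[-106.43782661  -48.34097675] -114.42617251411976 116.90107341920584
[48.59689562 99.81868114] 25.959214136314905 111.0199413067714
```

```bash
sed -i 's/^C=.*/&+.003*Y/' h.py
cat >> h.py <<'E'
from workcell import robot,effector,vision,readout
R_=.082
def line(ph,r,x,t=16,v=.08,f=25):
    s=robot.servo_line(list(W(ph,r,x)),list(ori(t)),v,f)
    if s: print("STOP",ph,readout.read_contact_force(),readout.read_tcp_pos())
    return s
def arc(a,b,x=-.005,step=8,v=.08):
    for ph in np.linspace(a,b,max(2,int(abs(b-a)/step)+1))[1:]:
        if line(ph,R_,x,v=v): return False
    return True
def snap(n):
    p=readout.read_tcp_pos();r=readout.read_eef_rot();d=vision.get_image("wrist");s=vision.get_image("scene")
    np.savez(f"pics/{n}.npz",p=p,r=r,**d)
    cv2.imwrite(f"pics/{n}.png",cv2.resize(np.hstack([d["img"],cv2.resize(s["img"][150:300,210:410],(640,480),interpolation=cv2.INTER_CUBIC)])[:,:,::-1],(800,300),interpolation=cv2.INTER_AREA))
    print(n,p,readout.read_time(),readout.read_contact_force())
E
python3 - <<'E'
from h import *
ok=not line(45,.085,-.048) and not line(58,R_,-.043) and not line(58,R_,-.005,f=8)
print(ok,readout.read_time())
if ok: print(arc(58,-85))
snap("w2")
E
```

```text
True 10.0333
True
w2 [0.52623066 0.13156696 0.19707185] 15.2333 [-0.95891512 -0.27781191  0.06985257]
```

View pics/w2.png

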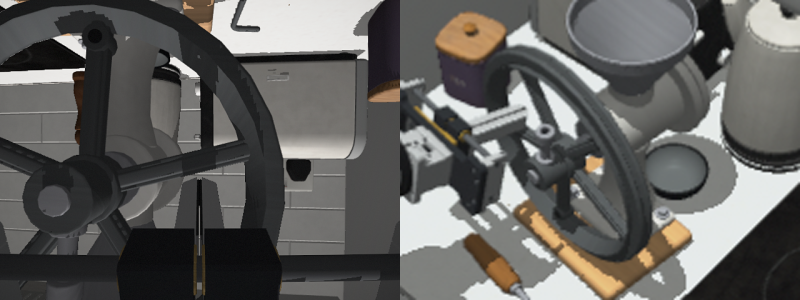

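The wheel followed. The screw is nearly up: in the wrist view it leaves the hub at about (68,245), downward because the image is inverted. The hub face is at (55,198), the pushed spoke's tip near (248,148) and the boss spoke near (97,40). I'll measure the angle from those.

Run:
```python
from h import *
f="pics/w2.npz"; h=on(f,54,199,-.044); print("hub",h)
for n,p,nom in(("pushed",(247,147),-108),("boss",(97,60),-180)):
    s=on(f,*p,-.0075)-h; a=np.degrees(np.arctan2(*s)); print(n,a,np.hypot(*s),"screw err",(a-nom+180)%360-180)
w=np.load(f)
img=w["img"][:,:,::-1]; cv2.imwrite("pics/w2c.png",cv2.convertScaleAbs(cv2.resize(img[200:480,0:420],(800,533)),alpha=2.5,beta=10))
```

```text
hub [ 0.06134781 -0.94707053]
pushed -104.31363837101861 117.81621201705188 screw err 3.6863616289813876
boss -173.68426407008832 90.13782306250272 screw err 6.315735929911682
```

View pics/w2c.png

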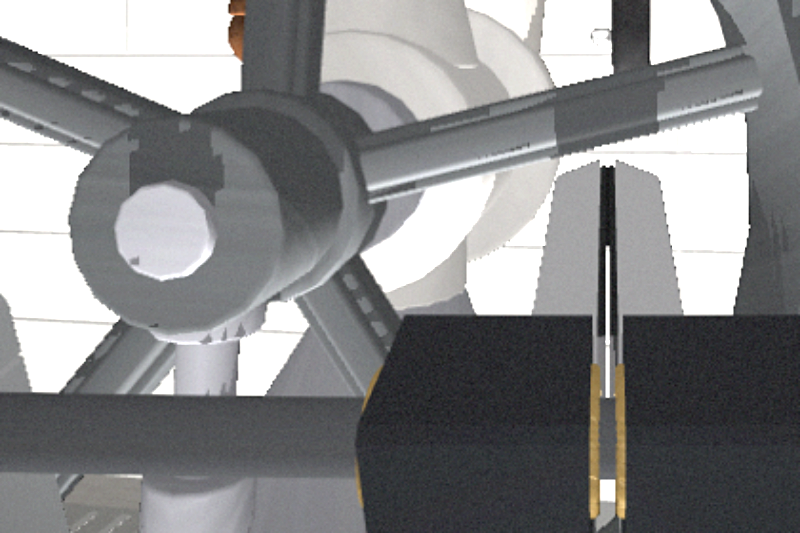

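About 4-6° remain. I'll back the fingers out and take a square-on look.

Run:
```python
from h import *
line(-83,R_,-.005,v=.03); line(-83,R_,-.05); line(-40,.1,-.078,t=14)
snap("w3"); w=np.load("pics/w3.npz"); cv2.imwrite("pics/w3f.png",cv2.convertScaleAbs(cv2.resize(w["img"][:,:,::-1],(800,600)),alpha=1.8,beta=10))
```

```text
w3 [0.45190446 0.12214107 0.2662775 ] 17.3667 [-0.01642279 -0.29271664 -0.65151238]
```

View pics/w3f.png

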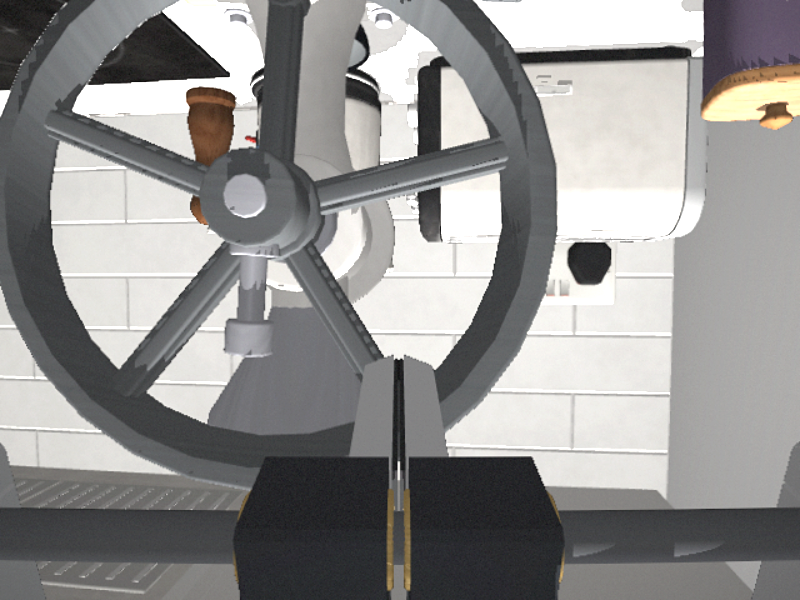

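Square-on view (inverted): hub face at (247,200), screw head end at about (248,353). Spoke ends are at (502,153), (50,122), (289,12) and (128,385).

Run:
```python
from h import *
f="pics/w3.npz"; o=lambda u,v,x:on(f,u/2,v/2,x)
A=lambda s:np.degrees(np.arctan2(*s))
h=o(247,200,-.044); print("hub",h)
for h0 in(h,h*0):
  s=o(248,352,-.028)-h0; print("screw",A(s),np.hypot(*s))
  s=o(248,352,-.028)-o(252,265,-.028); print("screw axis",A(s),np.hypot(*s))
  for p,nom in(((502,153),-108),((50,122),108),((289,12),180),((128,385),36)):
    s=o(*p,-.0075)-h0; print(s,np.hypot(*s),(A(s)-nom+180)%360-180)
# rim inner-edge/spoke-pair chord directions independent of hub
P={n:o(*p,-.0075) for n,p in {-108:(502,153),108:(50,122),180:(289,12),36:(128,385)}.items()}
M=np.array(list(P.values())).T; Nn=np.array([[np.sin(np.radians(n)),np.cos(np.radians(n))] for n in P]).T
# rigid fit
Mc=M-M.mean(1,keepdims=True);Nc=Nn-Nn.mean(1,keepdims=True)
z1=Mc[1]+1j*Mc[0]; z2=Nc[1]+1j*Nc[0]; k=(z1*z2.conj()).sum()/(abs(z2)**2).sum(); print("rigid fit",np.degrees(np.angle(k)),abs(k),np.degrees(np.angle(z1/z2)))
```

```text
hub [-1.11511396  1.5379145 ]
screw 4.469606449274225 65.59735830470359
screw axis 3.425752104187205 39.068815495127936
[-112.24224311  -27.86369439] 115.64906658746219 4.058377590636184
[107.04084824 -43.70477283] 115.61942034153554 4.210191213640655
[-10.09831057 -94.91191036] 95.44761183277218 6.0732317002441505
[71.16841625 85.00895389] 110.86688285268114 3.9356418544803944
screw 3.41721836186339 67.05500546394633
screw axis 3.425752104187205 39.068815495127936
[-113.35735707  -26.32577989] 116.37412550971135 4.925560512776713
[105.92573428 -42.16685833] 114.01010974575907 3.7064852814234825
[-11.21342453 -93.37399586] 94.04490413098021 6.847942289489083
[70.05330229 86.54686839] 111.34552343861125 2.9876151247160294
rigid fit 4.683051057770719 110.09987600040485 [2.15469359 6.5129234  7.45493681 4.94063059]
```

All estimates agree on about 4.2° still to go counter-clockwise. I'll go back in, find contact gently, then push that much.

Run:
```python
from h import *
line(-78,R_,-.05); line(-78,R_,-.005,f=8)
def phi():
    d=readout.read_tcp_pos()-C; return np.degrees(np.arctan2(-d@Y,d@Z)),np.hypot(d@Y,d@Z)
c=False;ph=-78
while ph>-97 and not c:
    ph-=1.5; c=robot.servo_line(list(W(ph,R_,-.005)),list(ori(16)),.015,2.0); 
    if c: print("contact",ph,phi(),readout.read_contact_force())
p0=phi()[0]
if c and p0<-83:
    for d in(1.4,2.8,4.2): robot.servo_line(list(W(p0-d,R_,-.005)),list(ori(16)),.012,25); print(phi(),readout.read_contact_force())
print(readout.read_time())
```

```text
contact -88.5 (np.float64(-88.47305870762546), np.float64(0.08195458058395594)) [ 0.18645751 -0.82331157  1.82564587]
(np.float64(-89.87618569132766), np.float64(0.08198028882038762)) [ 0.88314644 -0.96227911  1.49672362]
(np.float64(-91.38207994066298), np.float64(0.08204214450103357)) [ 0.8177502  -0.58684961  2.19010422]
(np.float64(-92.82594679340113), np.float64(0.08203053675613503)) [ 0.63261323 -0.34177225  1.67196075]
22.0
```

Run:
```python
from h import *
line(-88,R_,-.005,v=.03); line(-86,R_,-.05); line(-40,.1,-.078,t=14)
snap("w4"); w=np.load("pics/w4.npz"); cv2.imwrite("pics/w4f.png",cv2.convertScaleAbs(cv2.resize(w["img"][:,:,::-1],(800,600)),alpha=1.8,beta=10))
```

```text
w4 [0.45189827 0.12217467 0.26625836] 24.3167 [-0.40780061 -1.00429008 -0.03420611]
```

View pics/w4f.png

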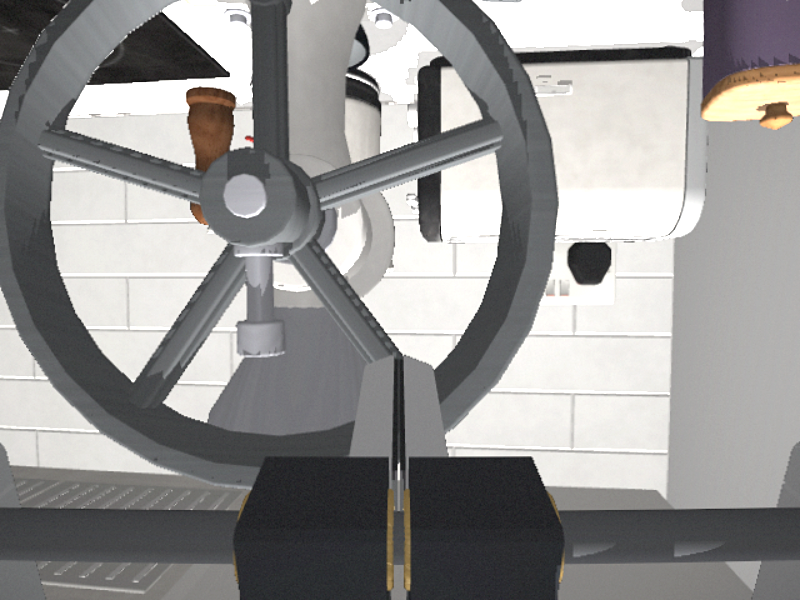

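The screw now looks upright: head end at (261,354). Spoke ends are at (497,133), (42,143), (270,10) and (146,400).

Run:
```python
from h import *
f="pics/w4.npz"; o=lambda u,v,x:on(f,u/2,v/2,x)
A=lambda s:np.degrees(np.arctan2(*s))
h=o(247,200,-.044)
s=o(261,354,-.028); print("screw",A(s-h),A(s),A(s-o(259,265,-.028)))
for p,nom in(((497,133),-108),((42,143),108),((270,10),180),((146,400),36)):
    a=o(*p,-.0075); print(nom,[((A(a-h0)-nom+180)%360-180).round(2) for h0 in(h,h*0)])
# symmetry check: rim-end heights of the two side spokes
print(o(497,133,-.0075),o(42,143,-.0075))
```

```text
screw -0.6468547074974189 -1.599699213784243 -0.5598223569418442
-108 [np.float64(-0.81), np.float64(0.07)]
108 [np.float64(-1.19), np.float64(-1.75)]
180 [np.float64(0.59), np.float64(1.29)]
36 [np.float64(-2.01), np.float64(-2.93)]
[-110.92913786  -35.88264755] [110.09166016 -32.09548686]
```

The screw is within about 1° of vertical and the arm is clear of everything, so I'll hand in.

```bash
python3 -c "
from workcell import robot
robot.hold(0.3); print(robot.close_job())"
```

```text
the job is handed in; nothing more can be done
None
```

The flywheel's clamping screw now points straight up, to within about 1° by my last wrist-camera measurement; I turned it by pushing only on a spoke's side, backed the fingers out clear, and handed the job in at about 25 s.

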